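# Park the toy bus in the third bay

### The job

The wooden toy garage has six bays; count them from the end with the red ball knob. First run a fingertip along the garage's back rail, pushing the yellow marker along it, and leave the marker at the third bay, between that bay's two dividers. Then, again only pushing and never lifting it, slide the red bus along the lane and push it nose first into that third bay until it is fully home against the back wall, without disturbing the blue van, the bowl, the kendama or the maraca.

Things in the scene. Friction and masses are not known exactly. Their poses are not given: they have to be found in the camera images.
- garage: fixed wooden toy garage, 150 x 332 mm, open front to the robot. Origin on the bench, mid-length, at the dividers' front edges; x points into the bays (away from the robot), y along the row to the left. Floor top at z = 6. Seven dividers 8 mm thick, round-nosed, x = 0 to 60, tops z = 40, at y = 0, +-54, +-108, +-162, make six bays 46 mm wide, centred at y = +-27, +-81, +-135 mm
- lane_mid (a point): middle of the lane in front of the bays, on the floor (garage frame x = -37, y = 0, z = 6 mm). The lane is 74 mm wide (x = -74 to 0), runs along the whole garage, is open at both ends and is edged on the robot's side by a low lip (x = -80 to -74, top at z = 14)
- rail_mid (a point): middle of the top of the back wall (garage frame x = 65, y = 0, z = 55 mm). The wall is 10 mm thick (x = 60 to 70), closes the bays at the back, and its top is the rail on which the yellow marker slides
- runner (a joint): position of the yellow marker along the rail, m: equal to its y in the garage's frame; 0 at mid-length, range -0.14 to 0.14. It starts between +0.07 and +0.128. It slides with about 1.2 N of friction and stays where it is left
- runner_mid (a point): middle of the yellow marker's block, at x = 65, z = 67 in the garage's frame. The block measures 22 (x) x 20 (y) x 34 (z) mm, from z = 50 to 84, with a 20 mm ball on top to z = 100; it can move only along the rail
- red_knob_center (a point): centre of the red ball knob, 28 mm across, fixed at one end of the garage's back wall: garage frame x = 65, z = 38, y = +178 or -178 mm (changes from run to run). Bays are counted from this end. A white knob of the same size is at the other end
- bus_mid (a point): middle of the red wooden bus, a block without turning wheels, 70 long (x, nose at +x with corners rounded to 10 mm) x 42 wide x 36 mm tall, about 120 g; point 18 mm above its underside. It stands on the floor of the lane, nose to the bays, near the lane's left or right end. Fully home in a bay it is at garage x = 25, its rear standing out 10 mm from the dividers
- van_mid (a point): the blue wooden van, 70 x 42 x 40 mm, loose, standing in the lane at the other end from the bus (point 18 mm above its underside); leave it alone
- bowl: white ceramic rice bowl, 112 mm across, 58 mm tall, loose, on the bench to the left; origin under its centre
- kendama: wooden kendama lying on the bench to the left, about 200 mm long along its x, 60 mm tall, loose; origin on the bench near its middle
- maraca: red plastic maraca lying on the bench to the right, about 195 mm long along its x (handle to -x), head 66 mm tall, loose; origin on the bench near its middle
Mind the look-alikes: they are no part of the job. There is more than one size of the part that bears van_mid; the job needs the largest.

How it is judged:
On the way, in this order (a step that is already met when the one before it is completed fails the run):
1. the yellow marker stands at the third bay from the red knob while the bus is still out in the lane (horizontal distance between runner_mid and red_knob_center between 0.138 and 0.164 m and velocity of joint runner between -0.01 and 0.01 m/s and x of bus_mid in the frame of garage below -0.025 m), for 0.2 s.
2. the bus is pushed home in the third bay (x of bus_mid in the frame of garage above 0.021 m and horizontal distance between bus_mid and red_knob_center between 0.148 and 0.165 m), for 0.2 s.
At the end, for the whole second after the job is handed in: The yellow marker stands within 13 mm of the middle of the third bay counted from the red knob (its block clear of both dividers). The bus stands flat on the floor of that same bay, nose inwards, within 4 mm of the back wall. The van is still in the lane (all of step 2 and horizontal distance between runner_mid and red_knob_center between 0.138 and 0.164 m and z of bus_mid in the frame of garage below 0.028 m and angle between bus_mid's own z axis and vertical below 0.1 rad and angle between the x axis of bus_mid and the x axis of garage, either way round below 0.12 rad and x of van_mid in the frame of garage below -0.02 m); the robot touches nothing.
It fails at once if the bus is lifted more than 10 mm off the garage's floor (z of bus_mid in the frame of garage above 0.034 m).
It fails at once if the bus is tipped (angle between bus_mid's own z axis and vertical above 0.35 rad).
It fails at once if the blue van is moved more than 15 mm (distance of van_mid from where it was at the start of the episode above 0.015 m).
It fails at once if the bowl, the kendama or the maraca is moved more than 20 mm (distance of any of bowl, kendama, maraca from where it was at the start of the episode above 0.02 m).
It also fails if it takes over 61 s, if anything falls off the work surface, if the arm or the gripper's body presses on something with over 40 N, if the wrist force passes 120 N, or if a joint passes its speed limit or range.

### The arm

A 7-joint arm with a two-finger parallel gripper is mounted at the origin on the work surface. World frame = base frame: x ahead of the robot, y to its left, z up, the work surface at z = 0. Lengths are in m, angles in rad, forces in N, time in s.
With the tool pointing down it reaches from about 0.4 to 0.875 m from the base axis. Payload 19.3 kg.
Tool frame: the origin (TCP) lies at the very end of the fingers, on their centre line; the grasp point (between the pads) lies 19 mm behind it; z points along the fingers, y is the line along which they close (so a half turn about z gives the same grasp; the last joint's range is limited). The gripper opens to 85 mm and grips with 20 to 120 N. Pads are 22 mm wide; open, the fingers measure 114 mm over their backs; the gripper's body (76 mm by 85 mm) begins 54 mm behind the grasp point. The pads swing forward as they close: fully open they stand 13 mm farther back than shut.
Start: joints at [1.246, 0.521, -0.036, 1.599, 0.021, 1.021, -0.113], TCP at [0.158, -0.605, 0.198] pointing down, gripper open.
Joint ranges: [-2.91, 2.91], [-0.3, 2.13], [-1.5, 1.42], [0.17, 2.43], [-1.26, 4.41], [0.16, 1.93], [-2.52, 2.52]. Speed limits (rad/s): [1.89, 1.89, 2.39, 2.39, 3.01, 3.01, 3.01].

### API

Orientations are given as [roll, pitch, yaw] about the fixed x, y, z axes, in that order (R = Rz(yaw) Ry(pitch) Rx(roll)).
In Python, from workcell import bot gives the robot as it stands.
- The arm moves only by the tool jog_arm, never from a script. Its argument "motion" is a list of rows, each a list of 5 numbers: the shift along the tool's x, y, z scaled (see below), then the turn about the tool's z scaled (see below), then the opening, from 0 (shut) to 1 (fully open). A call has 1 to 12 rows; each row shifts and turns the commanded pose from where the row before left it, along the tool's axes as they then stand; what a row does not reach is not made up. The controller multiplies each number of a shift by 30 mm and each number of a turn by 0.08 rad. A row lasts 1/10 s, in which the tool goes at most 50 mm and 8.59 degrees, less where a joint would pass 70% of its speed; a pose out of reach is approached as far as the arm can. A call with a number of a shift or a turn outside -1 to 1 is refused whole. A call with a gripper value outside its range is refused whole. The fingers move at their own pace and stop on an object; "newtons" is the grip in N (left out, the last holds). Time passes only in rows, so rows that do not move let the fingers close. It gives the time, the measured TCP pose, the force, the opening and the grip force at its end, in the units of the state.
- bot.observe(): the state, without advancing time (a new reading comes with each control period).
- bot.grab_frame(name): name is "scene" or "top" or "wrist"; returns a dict with "pixels" (420x560x3 uint8, red, green, blue), "fovy" (degrees; the focal length in pixels is half the picture's height over the tangent of half this angle, whatever the lens; pixels are square), "cx", "cy" (the principal point, pixels), "k1" (the pictures are not rectified: a ray, as slopes to the right and down, at radius r is drawn at 1 + k1 r^2 times it, then the intrinsics apply), "rvec" (rotation vector, rad) and "tvec" (3), from world to camera coordinates, as OpenCV has them; the wrist camera has in their place "mount" (4x4, takes a point from camera to tool coordinates, whose origin is the TCP and whose axes are the flange's). Camera axes: x right, y down, z forward; pixel columns grow to the right and rows downward; lengths in m; the calibration is good to about 2 mm. A picture is of the moment at which its call begins: read the wrist's pose just before it. There is no depth.
- bot.job_done(): hands the job in; it is judged then, once.
The state is a dict: "clock": time; "qpos": joint angles; "qd": joint speeds; "joint_efforts": joint torques, N m; "position": TCP position; "tool_rot": TCP orientation; "force": force on the tool from outside, world axes, zero at the start; "moment": the same for the moment, N m; "grip_width": finger opening in m; "finger_force": force on a finger pad.
Only numpy, scipy, OpenCV 4.12 (cv2) and the standard library are available. Lean on these libraries where they do the work, as an engineer would, in place of code of your own. Each camera call takes 0.05 s, during which the arm holds its last target. There are 200 camera calls.

## Working session

There is one attempt and no reset: what is moved stays moved. The work goes in short steps, Python scripts to look and compute and a tool call to move; the robot and the scene stay as the last step left them, time stands still between calls to the robot, and variables do not carry over. Pictures are saved under pics/ and viewed, at most 10 in all, crops included, and the job is handed in when it is done.

Besides the shell and the picture viewer there is one more tool, called as name([rows], argument=value, ...), one row to a line, values as JSON. jog_arm: Moves the arm, as the interface text tells. Shifts and turns lie within -1 to 1; 1 stands for 30 mm of shift or 0.08 rad of turn. Its arguments: {"type":"object","properties":{"motion":{"type":"array","items":{"type":"array","items":{"type":"number"}}},"newtons":{"type":"number"}},"required":["motion"]}

```bash
mkdir -p pics; ls
cat > h.py <<'E'
import numpy as np, cv2, json, pickle
from workcell import bot
def grab(n,fn):
    s=bot.observe(); f=bot.grab_frame(n); cv2.imwrite('pics/'+fn+'.png',f['pixels'][:,:,::-1]); f['s']=s
    pickle.dump(f,open('pics/'+fn+'.pkl','wb')); return f
E
python3 - <<'E'
from h import *
f=grab('scene','scene0'); print({k:v for k,v in f.items() if k not in('pixels',)})
f=grab('top','top0'); print({k:v for k,v in f.items() if k not in('pixels','s')})
E
```

```text
pics
{'fovy': 49.10241091647179, 'cx': 275.96784237628674, 'cy': 204.86340622280457, 'k1': -0.11438275565905622, 'rvec': array([ 2.07412932,  0.66612577, -0.36017827]), 'tvec': array([-0.45093607, -0.12918366,  1.51394674]), 's': {'clock': 0.0, 'qpos': array([ 1.24578581,  0.52204007, -0.03632123,  1.59998357,  0.02116172,
        1.02107399, -0.11277634]), 'qd': array([-2.42651912e-04,  1.43845160e-03, -1.16820494e-03,  3.20057076e-06,
       -9.21415832e-04,  1.31959851e-03,  1.71729370e-03]), 'joint_efforts': array([-9.36974538e-04, -9.27117562e+01,  1.97936855e+00, -3.69931912e+01,
        1.78455468e-02,  8.22721340e-03, -1.13671445e-04]), 'position': array([ 0.15741904, -0.60447869,  0.19721832]), 'tool_rot': array([-3.14047193e+00,  4.90618416e-05,  2.54798416e-01]), 'force': array([-4.88661201e-01,  6.07377719e-01,  2.37443690e-04]), 'moment': array([-0.01467231, -0.00021588, -0.01368819]), 'finger_force': 0.0, 'grip_width': 0.08500257213892608}}
{'fovy': 47.15237241399602, 'cx': 278.30545732862197, 'cy': 210.0933490746793, 'k1': 0.022107740885255127, 'rvec': array([ 2.20781009, -2.18039284,  0.04945181]), 'tvec': array([0.00938269, 0.52772155, 1.49105267])}
```

View pics/scene0.png

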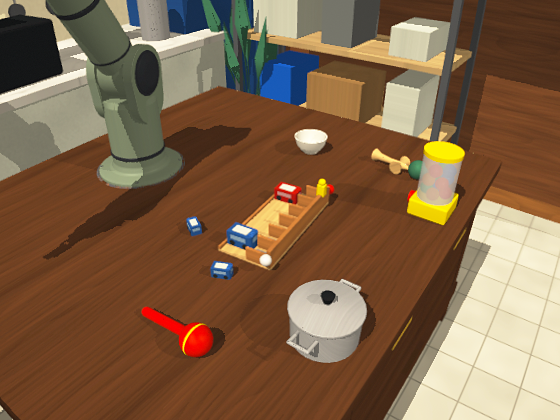

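View pics/top0.png

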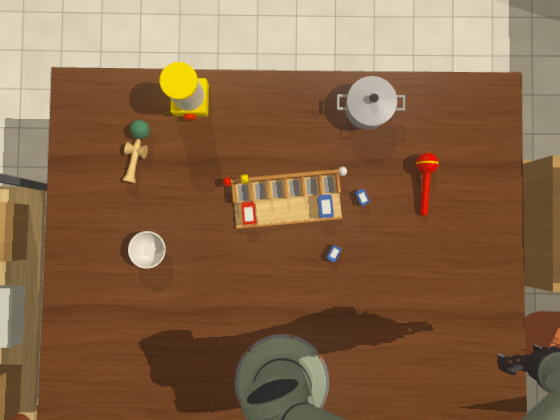

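The top view shows the red knob at the left end (228,182), the white knob at (343,171), the marker at (244,179), the bus at (249,213) and the large van at (326,207). So the third bay is at garage y=+27.

```bash
cat >> h.py <<'E'
def cam(f):
    F=f['pixels'].shape[0]/2/np.tan(np.radians(f['fovy'])/2)
    K=np.array([[F,0,f['cx']],[0,F,f['cy']],[0,0,1.]]); D=np.array([f['k1'],0,0,0,0.])
    if 'mount' in f:
        from scipy.spatial.transform import Rotation as Ro
        T=np.eye(4); T[:3,:3]=Ro.from_euler('xyz',f['s']['tool_rot']).as_matrix(); T[:3,3]=f['s']['position']
        M=np.linalg.inv(T@f['mount']); R,t=M[:3,:3],M[:3,3]
    else: R=cv2.Rodrigues(np.array(f['rvec']))[0]; t=np.array(f['tvec'])
    return K,D,R,t
def atz(f,uv,z):
    K,D,R,t=cam(f); n=cv2.undistortPoints(np.array(uv,float).reshape(-1,1,2),K,D).reshape(-1,2)
    d=np.c_[n,np.ones(len(n))]@R; c=-R.T@t; return c+d*((z-c[2])/d[:,2])[:,None]
def proj(f,P):
    K,D,R,t=cam(f); return cv2.projectPoints(np.array(P,float).reshape(-1,3),cv2.Rodrigues(R)[0],t,K,D)[0].reshape(-1,2)
E
python3 - <<'E'
from h import *
for n,x,y in(('top0',215,160),('scene0',215,170)):
    f=pickle.load(open(f'pics/{n}.pkl','rb')); im=f['pixels'][y:y+(75 if n=='top0' else 105),x:x+140].astype(int)
    r,g,b=im[...,0],im[...,1],im[...,2]
    for nm,m in dict(red=(r>120)&(g<50)&(b<50),yel=(r>150)&(g>130)&(b<60),blue=(b>100)&(r<70),white=(r>165)&(abs(r-b)<30)).items():
        k,l,st,c=cv2.connectedComponentsWithStats(m.astype(np.uint8))
        for i in range(1,k):
            if st[i,4]>8: print(n,nm,st[i,4],(c[i]+[x,y]).round(1),st[i,:4]+[x,y,0,0])
f=pickle.load(open('pics/top0.pkl','rb'))
cv2.imwrite('pics/c0.png',cv2.resize(f['pixels'][160:235,215:355,::-1],None,fx=5.7,fy=5.7,interpolation=cv2.INTER_CUBIC)[:600,:800])
E
```

```text
top0 red 55 [226.7 181.7] [223 178   8   9]
top0 red 28 [246.3 204.8] [242 202  12   8]
top0 red 32 [247.6 220.8] [243 214  13  10]
top0 yel 58 [244.4 178.3] [241 174   8   9]
top0 white 39 [342.7 170.8] [340 168   7   7]
top0 white 116 [325.9 206.4] [322 199   9  15]
top0 white 79 [248.1 213.4] [245 208   7  12]
scene0 red 173 [287.4 192.2] [274 182  27  22]
scene0 red 38 [330.8 188.7] [328 184   6  10]
scene0 red 31 [284.2 198.9] [281 196   8   7]
scene0 yel 158 [321.  187.6] [316 179  11  18]
scene0 yel 10 [301.  214.5] [298 212   7   6]
scene0 yel 16 [284.1 233.4] [280 229   9   9]
scene0 yel 13 [265.5 238. ] [261 236  11   5]
scene0 blue 305 [242.2 236.7] [227 223  30  25]
scene0 blue 83 [226.2 269.3] [215 263  18  12]
scene0 white 47 [287.  187.3] [281 185  13   6]
scene0 white 109 [241.1 229.3] [232 225  20  10]
scene0 white 67 [264.8 258.9] [261 255   9   9]
scene0 white 61 [220.8 265.2] [215 263  13   6]
```

View pics/c0.png

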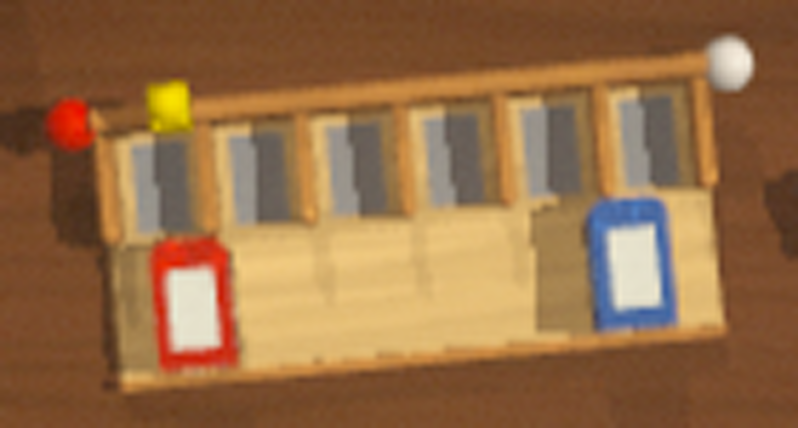

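The crop shows the red knob at (71,125), the white knob at (730,63), the bus roof centre at (194,304), the van roof at (633,265) and the marker at (170,107), all in crop pixels (5.7x).

Run:
```python
from h import *
f=pickle.load(open('pics/top0.pkl','rb')); g=pickle.load(open('pics/scene0.pkl','rb'))
q=lambda a,b:[215+(a+.5)/5.7-.5,160+(b+.5)/5.7-.5]
R=atz(f,q(71,125),.038)[0];W=atz(f,q(730,63),.038)[0]
print(R,W,np.linalg.norm(R-W))
print('scene',atz(g,[[330.8,188.7],[265,259]],.038))
y=(R-W)[:2];y/=np.linalg.norm(y);x=np.array([y[1],-y[0]]);o=(R+W)[:2]/2-x*.065
print('yaw',np.arctan2(x[1],x[0]),'o',o)
for nm,p,z in(('bus',q(194,304),.042),('van',q(633,265),.046),('mark',q(170,107),.09)):
    P=atz(f,p,z)[0,:2]-o; print(nm,P@x,P@y)
G=lambda a,b:o+a*x+b*y
for nm,p in dict(lip_l=(-80,166),lip_r=(-80,-166)).items(): print(nm,proj(f,[*G(p[0]/1e3,p[1]/1e3),.01])[0],proj(g,[*G(p[0]/1e3,p[1]/1e3),.01])[0])
print('bay3 rail',G(.065,.027),'marker left',G(.065,.15))
```

```text
[0.61258223 0.17501669 0.038     ] [ 0.6505648  -0.18099975  0.038     ] 0.3580368373713298
scene [[ 0.61614419  0.18515802  0.038     ]
 [ 0.64826014 -0.17316361  0.038     ]]
yaw 0.10628563610430825 o [ 0.56694031 -0.0098871 ]
bus -0.03795993861030327 0.1213054124340478
van -0.039382725379991594 -0.11528887138203694
mark 0.06334895210370611 0.12150127994465376
lip_l [236.27790908 228.07981126] [281.37724686 187.27885228]
lip_r [341.99166624 218.13825549] [216.51905581 247.9619095 ]
bay3 rail [0.6287092  0.02385611] marker left [0.61566067 0.14616202]
```

jog_arm([
  [0,0,-0.5,0.93,0],
  [0,0,-0.5,0.93,0],
  [0.7,-0.95,0,0,0],
  [0.7,-0.95,0,0,0],
  [0.7,-0.95,0,0,0],
  [0.7,-0.95,0,0,0],
  [0.7,-0.95,0,0,0],
  [0.7,-0.95,0,0,0],
  [0.7,-0.95,0,0,0],
  [0.7,-0.95,0,0,0],
  [0.7,-0.95,0,0,0],
  [0.7,-0.95,0,0,0],
])

```text
clock: 1.3
position: [0.3366, -0.2978, 0.2277]
tool_rot: [-3.142, 0.0, 0.106]
force: [0.5, -0.9, -0.7]
grip_width: -0.0002
finger_force: 0.0
```

jog_arm([
  [0.7,-0.95,0,0,0],
  [0.7,-0.95,0,0,0],
  [0.7,-0.95,0,0,0],
  [0.7,-0.95,0,0,0],
  [0.7,-0.95,0,0,0],
  [0.7,-0.95,0,0,0],
  [0.7,-0.95,0,0,0],
  [0.7,-0.95,0,0,0],
  [0.7,-0.95,0,0,0],
  [0.7,-0.95,0,0,0],
  [0,0,0,0,0],
  [0,0,0,0,0],
])

```text
clock: 2.5
position: [0.5147, 0.0068, 0.2274]
tool_rot: [-3.141, 0.001, 0.107]
force: [-0.5, -0.6, -0.3]
grip_width: 0.0001
finger_force: 0.0
```

Run:
```python
from h import *
f=grab('wrist','w1'); print(f['mount'],f['s']['position'],f['s']['tool_rot'])
```

```text
[[-8.93334731e-04 -9.53288369e-01 -3.02060404e-01  7.76369678e-02]
 [ 9.99999601e-01 -8.44833175e-04 -2.91215709e-04  7.96887030e-04]
 [ 2.24218982e-05 -3.02060544e-01  9.53288743e-01 -1.77845859e-01]
 [ 0.00000000e+00  0.00000000e+00  0.00000000e+00  1.00000000e+00]] [0.51467863 0.00684702 0.2273557 ] [-3.14146039e+00  9.27025514e-04  1.07309946e-01]
```

View pics/w1.png

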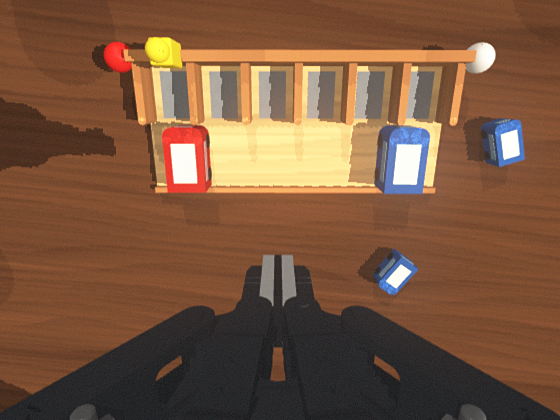

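The wrist view shows the whole garage from close by: red knob (118,57), white knob (481,58), marker ball (158,49), bus roof label (183,164), van roof label (407,164).

Run:
```python
from h import *
f=pickle.load(open('pics/w1.pkl','rb'))
R,W=atz(f,[[118,57],[481,58]],.038); print(R,W,np.linalg.norm(R-W))
y=(R-W)[:2];y/=np.linalg.norm(y);x=np.array([y[1],-y[0]]);o=(R+W)[:2]/2-x*.065
print('yaw',np.arctan2(x[1],x[0]),'o',o)
for nm,p,z in(('busroof',[183,164],.042),('bus roof frontedge',[185,127],.042),('busL',[165,164],.042),('busR',[207.5,164],.042),('van',[407,164],.046),('ball',[158,49],.09),('lip',[297,187],.014),('div0',[297,124],.04),('div',[246,124],.04)):
    P=atz(f,p,z)[0,:2]-o; print(nm,P@x,P@y)
P=f['s']['position'][:2]-o; print('tcp',P@x,P@y)
print('tips', atz(f,[[262,256],[294,256]],.2274))
```

```text
[0.61492911 0.17661184 0.038     ] [ 0.65241132 -0.18309894  0.038     ] 0.3616583497317391
yaw 0.10382628094098674 o [ 0.56902025 -0.00998014]
busroof -0.04160850020095449 0.12378389985154285
bus roof frontedge -0.002575512757171412 0.11849729608697679
busL -0.0416605312235128 0.14322782119185332
busR -0.04153798849403486 0.09731715464756788
van -0.04024498783841123 -0.11664392299912137
ball 0.06575306941389548 0.12346315436801475
lip -0.07400080569239965 -0.00155844287535299
div0 0.0006506121859556172 0.0013585066773424905
div 0.0005112190577544739 0.05482950446151432
tcp -0.052305014224074006 0.02236849848246215
tips [[ 0.50543438  0.0141152   0.2274    ]
 [ 0.50739543 -0.00423022  0.2274    ]]
```

jog_arm([
  [0.78,-0.92,0,0,0],
  [0.78,-0.92,0,0,0],
  [0.78,-0.92,0,0,0],
  [0.78,-0.92,0,0,0],
  [0.78,-0.92,0,0,0],
  [0,0,0.9,0,0],
  [0,0,0.9,0,0],
  [0,0,0.9,0,0],
  [0,0,0.9,0,0],
  [0,0,0.9,0,0],
  [0,0,0.8,0,0],
  [0,0,0,0,0],
])

```text
clock: 3.75
position: [0.6149, 0.154, 0.0661]
tool_rot: [3.14, 0.005, 0.105]
force: [0.3, -0.2, -0.1]
grip_width: 0.0003
finger_force: 0.0
```

```bash
cat >> h.py <<'E'
def gar(p,o=(.568,-.010),a=.105):
    d=np.array(p[:2])-o; c,s=np.cos(a),np.sin(a); return np.array([c*d[0]+s*d[1],-s*d[0]+c*d[1],p[2]]).round(4)
E
python3 -c "
from h import *
s=bot.observe();print(gar(s['position']),s['force'],s['tool_rot'])"
```

```text
[0.0638 0.1582 0.0661] [ 0.32171992 -0.16452236 -0.0503809 ] [3.14019591 0.00465789 0.10468363]
```

jog_arm([
  [0,0.3,0,0,0],
  [0,0.3,0,0,0],
  [0,0.3,0,0,0],
  [0,0.3,0,0,0],
  [0,0.3,0,0,0],
  [0,0.3,0,0,0],
  [0,0.3,0,0,0],
  [0,0.3,0,0,0],
  [0,0.3,0,0,0],
  [0,0.3,0,0,0],
  [0,0,0,0,0],
])

```text
clock: 4.85
position: [0.6263, 0.0647, 0.0687]
tool_rot: [3.141, 0.0, 0.104]
force: [0.1, 0.1, -0.4]
grip_width: 0.0001
finger_force: 0.0
```

```bash
python3 -c "
from h import *
f=grab('wrist','w2');g=grab('top','t2');s=f['s'];print(gar(s['position']),s['force'])
im=g['pixels'][160:200,215:355,::-1]
im=cv2.resize(im,(784,224),interpolation=cv2.INTER_CUBIC)
cv2.imwrite('pics/c2.png',np.vstack([im,cv2.resize(f['pixels'][60:300,:,::-1],(784,336))]))
"
```

```text
[0.0658 0.0682 0.0687] [ 0.06097092  0.09409444 -0.38420359]
```

View pics/c2.png

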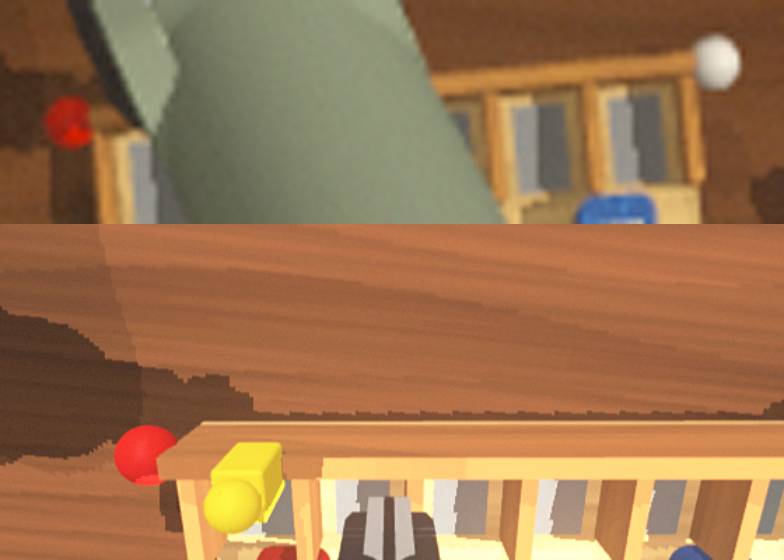

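The marker still stands left of the finger, at about (245,475) in the crop, so it wasn't pushed. I'll check the geometry before moving again.

Run:
```python
from h import *
f=pickle.load(open('pics/w2.pkl','rb'))
o=np.array([.568,-.010]);a=.105
def G(x,y,z): return [o[0]+x*np.cos(a)-y*np.sin(a),o[1]+x*np.sin(a)+y*np.cos(a),z]
pr=lambda *p:(proj(f,G(*p))[0]).round(1)
cr=lambda p:[round(p[0]*1.4),round((p[1]-60)*1.4+224)]
s=f['s'];print('tcp',cr(proj(f,s['position'])[0]))
for y in(.06,.08,.1,.12): print(y,'ball',cr(pr(.065,y,.09)),'block mid',cr(pr(.065,y,.067)),'top corners',cr(pr(.076,y,.084)))
print('knob',cr(pr(.065,.178,.038)),'rail back/front edges',cr(pr(.07,0,.055)),cr(pr(.06,0,.055)),'div tips y=54',cr(pr(0,.054,.04)))
cv2.imwrite('pics/w2b.png',cv2.resize(f['pixels'][200:420,100:400,::-1],None,fx=2.6,fy=2.6,interpolation=cv2.INTER_CUBIC))
```

```text
tcp [387, 480]
0.06 ball [409, 505] block mid [407, 480] top corners [409, 471]
0.08 ball [354, 505] block mid [358, 480] top corners [355, 471]
0.1 ball [299, 505] block mid [309, 480] top corners [300, 471]
0.12 ball [244, 505] block mid [261, 480] top corners [246, 471]
knob [153, 455] rail back/front edges [545, 458] [543, 479] div tips y=54 [415, 577]
```

View pics/w2b.png

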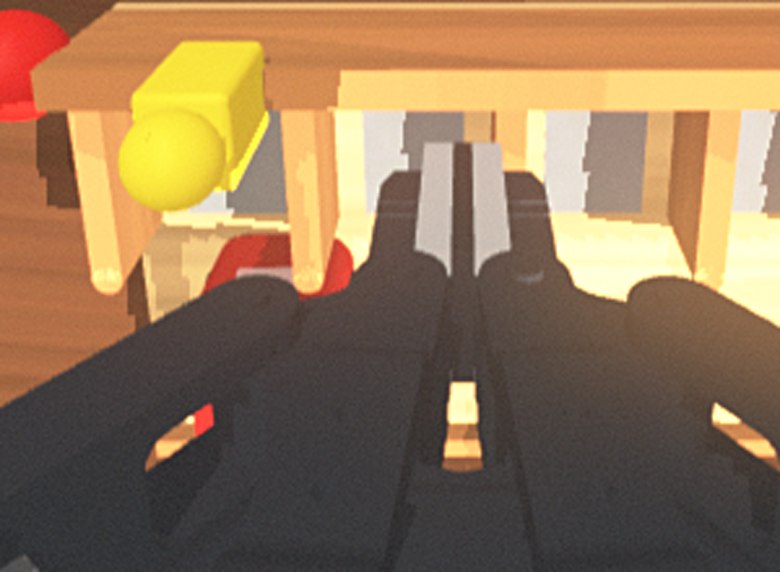

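Run:
```python
from h import *
from scipy.spatial.transform import Rotation as Ro
f=pickle.load(open('pics/w2.pkl','rb'));s=f['s']
R=Ro.from_euler('xyz',s['tool_rot']).as_matrix()
for x in(-.02,-.011,0,.011):
  print(x,[ (round(-z,3),(((proj(f,R@[x,.0,z]+s['position'])[0]-[100,200])*2.6).round())) for z in(0,-.01,-.019,-.03)])
print('width px/11mm',proj(f,R@[0,.011,0]+s['position'])*2.6-proj(f,s['position'])*2.6)
```

```text
-0.02 [(0, array([458., 192.])), (0.01, array([458., 215.])), (0.019, array([458., 238.])), (0.03, array([458., 268.]))]
-0.011 [(0, array([458., 156.])), (0.01, array([458., 177.])), (0.019, array([458., 199.])), (0.03, array([458., 227.]))]
0 [(0, array([458., 111.])), (0.01, array([458., 130.])), (0.019, array([458., 149.])), (0.03, array([458., 175.]))]
0.011 [(0, array([458.,  63.])), (0.01, array([458.,  81.])), (0.019, array([458.,  98.])), (0.03, array([457., 121.]))]
width px/11mm [[ 5.02494630e+01 -4.07242059e-02]]
```

Run:
```python
from h import *
f=grab('scene','s3');s=f['s'];p=proj(f,s['position'])[0];print(p,s['position'])
for dz in(0,.02,.04): print(dz,((proj(f,s['position']+[0,0,dz])[0]-[240,120]+.5)*5-.5).round())
im=cv2.resize(f['pixels'][120:240,240:400,::-1],None,fx=5,fy=5,interpolation=cv2.INTER_CUBIC)
cv2.imwrite('pics/s3c.png',im)
```

```text
[312.39103386 198.97742508] [0.62612195 0.06660001 0.06881481]
0 [364. 397.]
0.02 [366. 365.]
0.04 [367. 332.]
```

View pics/s3c.png

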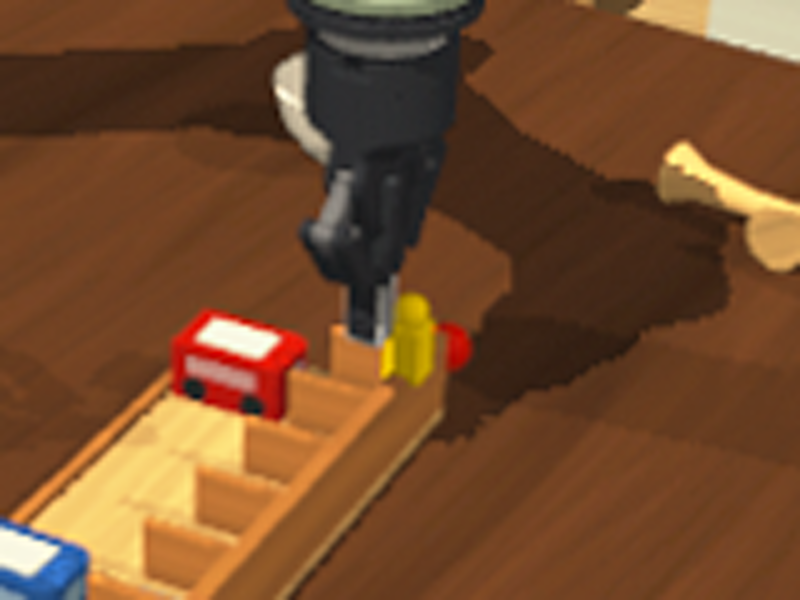

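The scene crop shows the real fingertip at (366,343). The reported TCP projects to (364,397), so the shut tip sits about 38 mm above the reported TCP. The wrist view agrees, so the finger passed over the ball. I'll go back over the marker and descend further, feeling for the rail.

jog_arm([
  [0,0,-1,0,0],
  [0,-1,0,0,0],
  [0,-1,0,0,0],
  [0,-1,0,0,0],
  [0,0,0.9,0,0],
  [0,0,0.9,0,0],
  [0,0,0.3,0,0],
  [0,0,0,0,0],
])

```text
clock: 5.8
position: [0.6158, 0.1562, 0.0349]
tool_rot: [3.141, 0.002, 0.106]
force: [0.5, 0.1, 0.2]
grip_width: 0.0002
finger_force: 0.0
```

Run:
```python
from h import *
f=grab('scene','s4');s=f['s'];print(gar(s['position']),s['force'])
im=cv2.resize(f['pixels'][120:240,240:400,::-1],None,fx=5,fy=5,interpolation=cv2.INTER_CUBIC)
g=grab('wrist','w4')
im2=cv2.resize(g['pixels'][180:320,180:380,::-1],(400,280),interpolation=cv2.INTER_CUBIC)
cv2.imwrite('pics/s4c.png',np.hstack([im[200:480,300:700],im2]))
```

```text
[0.065  0.1603 0.0349] [0.51356713 0.09894539 0.21244737]
```

View pics/s4c.png

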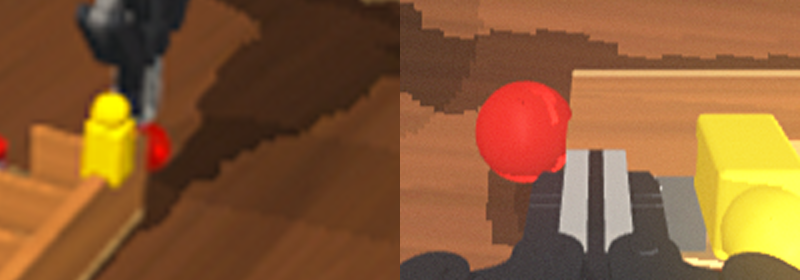

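The finger stands between the knob and the marker, tip still above the rail and level with the block's upper part. I'll lower 8 mm more and push.

jog_arm([
  [0,0,0.27,0,0],
  [0,0,0,0,0],
  [0,0.3,0,0,0],
  [0,0.3,0,0,0],
  [0,0.3,0,0,0],
  [0,0.3,0,0,0],
  [0,0.3,0,0,0],
])

```text
clock: 6.6
position: [0.6216, 0.1102, 0.0278]
tool_rot: [-3.142, -0.0, 0.105]
force: [-0.3, 1.4, 0.6]
grip_width: -0.0
finger_force: 0.8
```

jog_arm([
  [0,0.3,0,0,0],
  [0,0.3,0,0,0],
  [0,0.3,0,0,0],
  [0,0.3,0,0,0],
  [0,0.3,0,0,0],
  [0,0,0,0,0],
])

```text
clock: 7.2
position: [0.6263, 0.0646, 0.0276]
tool_rot: [3.141, 0.0, 0.104]
force: [0.4, -0.4, -1.1]
grip_width: -0.0001
finger_force: 0.0
```

```bash
cat > mk.py <<'E'
from h import *
import sys
g=grab('wrist',sys.argv[1]);s=g['s'];print(gar(s['position']),s['force'])
im=g['pixels'].astype(int);r,gg,b=im[...,0],im[...,1],im[...,2]
m=((r>170)&(gg>150)&(b<90)).astype(np.uint8); k,l,st,c=cv2.connectedComponentsWithStats(m); i=1+np.argmax(st[1:,4]); print('yellow',st[i],c[i])
x0,y0,w,h,_=st[i]
for z,xx,nm in((.09,x0,'left'),(.09,x0+w,'right')): print(nm,gar(atz(g,[xx,y0+h*.7],z)[0]))
E
python3 mk.py w5
```

```text
[0.0658 0.0681 0.0276] [ 0.35939052 -0.3740046  -1.13371861]
yellow [ 307  243   61   73 2917] [332.95097703 275.78745286]
left [0.0712 0.0559 0.09  ]
right [0.0712 0.0322 0.09  ]
```

jog_arm([
  [0,0.3,0,0,0],
  [0,0.2,0,0,0],
  [0,0.1,0,0,0],
  [0,0,0,0,0],
  [0,-0.5,0,0,0],
  [0,-0.1,-1,0,0],
  [0,0,-1,0,0],
  [0,0,-1,0,0],
  [0,0,-1,0,0],
  [0,0,-1,0,0],
  [0,0,0,0,0],
])

```text
clock: 8.35
position: [0.6278, 0.0684, 0.1818]
tool_rot: [-3.141, -0.006, 0.107]
force: [1.1, 0.3, 0.0]
grip_width: -0.0001
finger_force: 0.0
```

```bash
python3 mk.py w6
```

```text
[0.0677 0.0717 0.1818] [1.10628241 0.32948645 0.02648314]
yellow [315 178  30  36 846] [329.15248227 195.07919622]
left [0.0637 0.0399 0.09  ]
right [0.0637 0.0149 0.09  ]
```

View pics/w6.png

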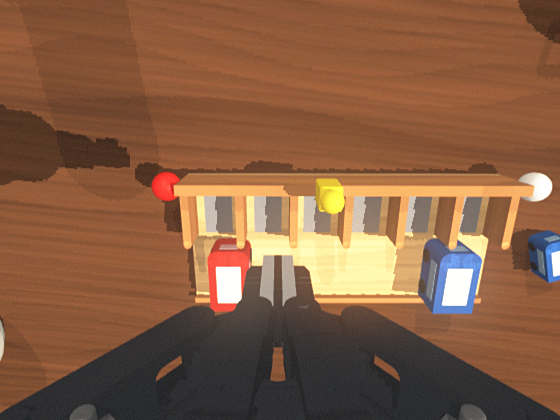

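The marker now stands at the third bay: ball (332,202), knobs at (166,186) and (535,187), bus roof at (229,275).

Run:
```python
from h import *
g=pickle.load(open('pics/w6.pkl','rb'))
for nm,p,z in(('R',[166,186.5],.038),('W',[535.5,187],.038),('ball',[332,202],.09),('blocktopL',[316.5,182],.084),('blocktopR',[342,182],.084),('busroof',[229,284],.042),('busL',[211,284],.042),('busR',[246.5,284],.042)): print(nm,gar(atz(g,p,z)[0]))
```

```text
R [0.065 0.18  0.038]
W [ 0.0649 -0.1807  0.038 ]
ball [0.0647 0.0258 0.09  ]
blocktopL [0.0803 0.0386 0.084 ]
blocktopR [0.0803 0.0173 0.084 ]
busroof [-0.0399  0.1222  0.042 ]
busL [-0.0399  0.1413  0.042 ]
busR [-0.0399  0.1037  0.042 ]
```

jog_arm([
  [-0.88,-0.88,0,0,0],
  [-0.88,-0.88,0,0,0],
  [-0.88,-0.88,0,0,0],
  [-0.88,-0.88,0,0,0],
  [0,0,1,0,0],
  [0,0,1,0,0],
  [0,0,1,0,0],
  [0,0,1,0,0],
  [0,0,1,0,0],
  [0,0,0.9,0,0],
  [0,0,0,0,0],
])

```text
clock: 9.5
position: [0.5072, 0.1604, -0.0026]
tool_rot: [3.141, 0.006, 0.107]
force: [-0.1, 0.4, 0.3]
grip_width: 0.0002
finger_force: 0.0
```

jog_arm([
  [0,0,0.3,0,0],
  [0,0,0.3,0,0],
  [0,0,0,0,0],
  [0,0,0,0,0],
])

```text
clock: 9.9
position: [0.5102, 0.1604, -0.0169]
tool_rot: [-3.141, -0.001, 0.106]
force: [-0.5, 0.1, 0.9]
grip_width: 0.0001
finger_force: 0.0
```

```bash
cat > bs.py <<'E'
from h import *
import sys
g=grab('wrist',sys.argv[1]);s=g['s'];print('tcp',gar(s['position']),s['force'],s['tool_rot'][2])
im=g['pixels'].astype(int);r,gg,b=im[...,0],im[...,1],im[...,2]
m=((r>180)&(gg>170)&(b>170)).astype(np.uint8); k,l,st,c=cv2.connectedComponentsWithStats(m)
for i in range(1,k):
    if st[i,4]>150: print('white',st[i],gar(atz(g,c[i],.042)[0]))
m=((r>130)&(gg<50)&(b<50)).astype(np.uint8); k,l,st,c=cv2.connectedComponentsWithStats(m)
for i in range(1,k):
    if st[i,4]>150: print('red',st[i],gar(atz(g,c[i],.042)[0]))
E
python3 bs.py w7
```

```text
tcp [-0.0396  0.1756 -0.0169] [-0.45893072  0.09291294  0.85124686] 0.10587120746861634
white [ 378  257   72   88 4669] [-0.0358  0.1203  0.042 ]
red [ 220    0   84   56 2453] [0.0594 0.1825 0.042 ]
red [288   0  16  22 229] [0.0649 0.1689 0.042 ]
red [350 190  73  37 775] [0.0023 0.1374 0.042 ]
```

jog_arm([
  [0,0,0.27,0,0],
  [0,0.3,0,0,0],
  [0,0.3,0,0,0],
  [0,0.2,0,0,0],
  [0,0.2,0,0,0],
  [0,0.25,0,0,0],
  [0,0.25,0,0,0],
  [0,0.25,0,0,0],
  [0,0.25,0,0,0],
])

```text
clock: 10.85
position: [0.5164, 0.1, -0.0254]
tool_rot: [-3.142, -0.0, 0.106]
force: [0.0, 1.5, -0.7]
grip_width: 0.0
finger_force: 0.4
```

jog_arm([
  [0,0.25,0,0,0],
  [0,0.25,0,0,0],
  [0,0.25,0,0,0],
  [0,0.25,0,0,0],
  [0,0.25,0,0,0],
  [0,0,0,0,0],
])

```text
clock: 11.45
position: [0.5203, 0.062, -0.0254]
tool_rot: [3.141, 0.0, 0.105]
force: [-0.2, 0.7, -0.9]
grip_width: -0.0
finger_force: 0.0
```

```bash
python3 bs.py w8
```

```text
tcp [-0.0399  0.0766 -0.0254] [-0.23807731  0.69883359 -0.89005637] 0.10452312330728475
white [ 340  265   74   64 3356] [-0.0295  0.0383  0.042 ]
```

jog_arm([
  [0,0.25,0,0,0],
  [0,0.2,0,0,0],
  [0,0,0,0,0],
  [0,-0.5,0,0,0],
  [0,-0.5,-1,0,0],
  [0,0,-1,0,0],
  [-0.5,0.5,-1,0,0],
  [-0.5,0.5,-1,0,0],
  [-0.5,0.5,-1,0,0],
  [-0.5,0.3,-1,0,0],
  [0,0,0,0,0],
  [0,0,0,0,0],
])

```text
clock: 12.7
position: [0.4649, 0.0194, 0.1551]
tool_rot: [3.141, -0.001, 0.105]
force: [-0.2, 0.0, -0.3]
grip_width: -0.0004
finger_force: 0.0
```

```bash
python3 bs.py w9
python3 - <<'E'
from h import *
for n in('w1','w9'):
    g=pickle.load(open(f'pics/{n}.pkl','rb'));im=g['pixels'].astype(int);r,gg,b=im[...,0],im[...,1],im[...,2]
    m=((r>180)&(gg>170)&(b>170)).astype(np.uint8); k,l,st,c=cv2.connectedComponentsWithStats(m)
    for i in range(1,k):
        if st[i,4]>200:
            p=np.argwhere(l==i)[:,::-1].astype(float); w=np.array([gar(q) for q in atz(g,p,.042)])[:,:2]
            rc=cv2.minAreaRect((w*1000).astype(np.float32)); print(n,rc)
E
```

```text
tcp [-0.0995  0.0401  0.1551] [-0.19219271  0.03825765 -0.30122324] 0.10517607697155995
white [ 277   95   31   53 1621] [-0.0387  0.027   0.042 ]
white [ 448   95   40   54 1710] [-0.0392 -0.1188  0.042 ]
white [431 255  31  29 453] [-0.1761 -0.1214  0.042 ]
w1 ((67.36482238769531, -181.61439514160156), (26.119361877441406, 19.503063201904297), 17.2414608001709)
w1 ((-18.88254165649414, -224.85362243652344), (28.21213150024414, 17.029443740844727), 18.034299850463867)
w1 ((-39.70000076293945, 123.0999984741211), (25.599990844726562, 41.400001525878906), 90.0)
w1 ((-40.500003814697266, -117.84998321533203), (43.59999084472656, 26.299999237060547), 0.0)
w1 ((-175.92994689941406, -123.2896728515625), (17.091787338256836, 27.810110092163086), 52.95753860473633)
w9 ((-39.30000305175781, 26.950000762939453), (25.5, 42.20000076293945), 90.0)
w9 ((-39.849998474121094, -118.80000305175781), (26.400001525878906, 42.900001525878906), 90.0)
w9 ((-176.2884063720703, -121.23881530761719), (16.772722244262695, 27.473876953125), 55.304832458496094)
```

jog_arm([
  [-0.2,0.43,0,0,0],
  [0,0,1,0,0],
  [0,0,1,0,0],
  [0,0,1,0,0],
  [0,0,1,0,0],
  [0,0,1,0,0],
  [0,0,0.7,0,0],
  [0,0,0,0,0],
  [0,0,0,0,0],
])

```text
clock: 13.65
position: [0.4595, 0.0068, -0.0168]
tool_rot: [-3.141, 0.002, 0.107]
force: [0.9, 0.3, 0.3]
grip_width: 0.0001
finger_force: 0.0
```

jog_arm([
  [0.3,0,0,0,0],
  [0.3,0,0,0,0],
  [0.25,0,0,0,0],
  [0.25,0,0,0,0],
  [0.25,0,0,0,0],
  [0.25,0,0,0,0],
  [0,0,0,0,0],
])

```text
clock: 14.35
position: [0.5089, 0.0116, -0.0164]
tool_rot: [-3.141, -0.001, 0.106]
force: [-0.6, 0.7, -0.2]
grip_width: 0.0001
finger_force: 0.0
```

```bash
python3 bs.py w10
```

```text
tcp [-0.0565  0.0277 -0.0164] [-0.58604095  0.72413917 -0.21767777] 0.10584398653660054
white [ 242  139   74  113 7940] [-0.0119  0.0267  0.042 ]
```

jog_arm([
  [0.2,0,0,0,0],
  [0.2,0,0,0,0],
  [0.2,0,0,0,0],
  [0.2,0,0,0,0],
  [0.2,0,0,0,0],
  [0,0,0,0,0],
])

```text
clock: 15.0
position: [0.5385, 0.0147, -0.0164]
tool_rot: [-3.141, -0.001, 0.106]
force: [-0.6, -0.6, 0.3]
grip_width: -0.0002
finger_force: 0.0
```

jog_arm([
  [0.1,0,0,0,0],
  [0.1,0,0,0,0],
  [0,0,0,0,0],
])

```text
clock: 15.3
position: [0.5439, 0.0153, -0.0164]
tool_rot: [-3.142, -0.0, 0.106]
force: [-0.2, -0.7, 0.4]
grip_width: -0.0003
finger_force: 0.0
```

```bash
python3 bs.py w11
```

```text
tcp [-0.0213  0.0276 -0.0164] [-0.15380875 -0.73832947  0.36702371] 0.10601213210886695
white [ 241  141   74  113 7875] [0.0227 0.0268 0.042 ]
```

jog_arm([
  [0.07,0,0,0,0],
  [0.07,0,0,0,0],
  [0,0,0,0,0],
])

```text
clock: 15.65
position: [0.5447, 0.0151, -0.0168]
tool_rot: [3.141, 0.006, 0.106]
force: [-16.6, -0.1, 10.6]
grip_width: 0.0002
finger_force: 8.4
```

jog_arm([
  [0.05,0,0,0,0],
  [0.05,0,0,0,0],
  [0,0,0,0,0],
])

```text
clock: 15.95
position: [0.5445, 0.0149, -0.0174]
tool_rot: [3.14, 0.011, 0.106]
force: [-35.1, -2.4, 21.4]
grip_width: -0.0001
finger_force: 17.0
```

The bus is home against the wall: the force jumped to 35 N with no further advance. I'll back off, lift and check.

jog_arm([
  [-0.4,0,0,0,0],
  [-0.6,0,0,0,0],
  [-0.6,0,-0.5,0,0],
  [-0.5,0,-1,0,0],
  [0,0,-1,0,0],
  [0,0,-1,0,0],
  [0,0,-1,0,0],
  [0,0,-1,0,0],
  [0,0,-1,0,0],
  [0,0,0,0,0],
])

```text
clock: 16.95
position: [0.4898, 0.0094, 0.182]
tool_rot: [3.141, -0.005, 0.106]
force: [0.4, -1.0, -0.8]
grip_width: -0.0001
finger_force: 0.0
```

```bash
python3 bs.py w12; python3 mk.py w13
```

```text
tcp [-0.0758  0.0275  0.182 ] [ 0.44742831 -1.03461531 -0.79922964] 0.10572613146862042
white [516   3  24  35 607] [ 0.0672 -0.1822  0.042 ]
white [ 263   49   30   52 1501] [0.0237 0.0269 0.042 ]
white [541 108  19  35 550] [-0.0195 -0.2228  0.042 ]
white [ 417  124   34   47 1321] [-0.0395 -0.1182  0.042 ]
white [406 264  28  27 378] [-0.1758 -0.1224  0.042 ]
red [ 79   2  33  37 526] [0.0632 0.1815 0.042 ]
[-0.0766  0.0274  0.1802] [-0.6279709   0.52814186 -0.1226466 ]
yellow [ 297    8  164   13 1494] [383.24230254  13.6914324 ]
left [0.0567 0.0128 0.09  ]
right [ 0.0566 -0.1029  0.09  ]
```

View pics/w13.png

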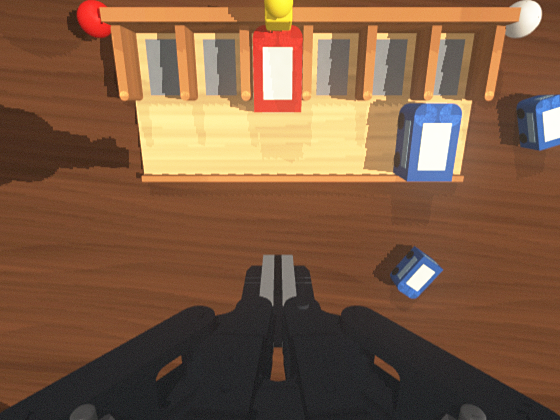

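The bus (277,70) is straight and fully home in the third bay. The marker (278,12) stands right behind it, and the van (432,145) hasn't moved.

```bash
python3 -c "
from workcell import bot
print(bot.job_done())"
```

```text
the job is handed in; nothing more can be done
None
```

I handed the job in after about 17 s of robot time; the last picture shows the marker at the third bay from the red knob, the bus straight and fully home in that bay against the back wall, and the van where it started. I didn't re-measure the bowl, kendama or maraca, and the hand-in returned no verdict.

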